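# Set the sliding leg of a support stand to its tape mark and squeeze the cam lever shut

## Robot

A 6-joint arm with a two-finger parallel gripper is mounted at the origin on a cart in front of the work surface, level with it; the furniture and walls round the work are solid. World frame = base frame: x ahead of the robot, y to its left, z up, the work surface at z = 0. Lengths are in m, angles in rad, forces in N, time in s.
With the tool pointing down it reaches from about 0.3 to 0.875 m from the base axis. Payload 6.4 kg.
Tool frame: the origin (TCP) lies midway between the tips of the shut fingers; the grasp point (between the pads) lies 19 mm behind it; z points along the fingers, y is the line along which they close (so a half turn about z gives the same grasp; the last joint's range is limited). The gripper opens to 85 mm and grips with 20 to 120 N. Pads are 22 mm wide; open, the fingers measure 114 mm over their backs; the gripper's body (76 mm by 85 mm) begins 54 mm behind the grasp point. The pads swing forward as they close: fully open they stand 13 mm farther back than shut.
Start: joints at [-1.392, 0.181, 1.607, -0, 1.354, -0.206], TCP at [0.216, -0.533, 0.231] pointing down, gripper open.
Joint ranges: [-2.99, 2.99], [-0.89, 2.07], [0.3, 2.58], [-1.14, 4.28], [0, 2.63], [-3.12, 3.12]. Speed limits (rad/s): [2.57, 2.57, 3.01, 3.14, 3.14, 3.14].

## Interface

Orientations are given as a unit quaternion [w, x, y, z].
In Python, from bench import ctrl gives the robot as it stands. The module is installed in compiled form; this text tells all that it offers.
- The arm moves only by the tool move_arm, never from a script. Its argument "plan" is one flat list of numbers, 6 for each row, row after row: the shift along the world's x, y, z in units of 50 mm (1.0 is 50 mm), then the turn, a rotation vector about the world's x, y, z in rad. A call has 1 to 10 rows; each row is the pose to reach, as a shift and turn from the pose commanded when the call began; what a row does not reach only later rows make up. A row lasts 1/8 s, in which the tool goes at most 62.5 mm and 10.7 degrees, less where a joint would pass 70% of its speed; a pose out of reach is approached as far as the arm can. A call with a gripper value outside its range is refused whole. "grip" is the finger opening in mm, from 0 to 85.4, set as the call begins (left out, the last holds). The fingers move at their own pace and stop on an object; the grip force is fixed at half the most. Time passes only in rows, so rows that repeat a pose let the fingers close. It gives the time, the measured TCP pose, the force, the opening and the grip force at its end, in the units of the state.
- ctrl.get_obs(): the state, without advancing time (a new reading comes with each control period).
- ctrl.camera(name): name is "side" or "top"; returns a dict with "pixels" (400x640x3 uint8, red, green, blue), "fx", "fy", "cx", "cy" (pixels), "origin" and "attitude" of the camera in the world. Camera axes: x right, y down, z forward; pixel columns grow to the right and rows downward; lengths in m; the calibration is good to about 2 mm. A picture is of the moment at which its call begins. There is no depth.
- ctrl.hand_in(): hands the job in; it is judged then, once.
The state is a dict: "time_s": time; "q": joint angles; "dq": joint speeds; "joint_efforts": joint torques, N m; "eef_pos": TCP position; "eef_rot": TCP orientation; "wrist_force": force on the tool from outside, world axes, zero at the start; "torque": the same for the moment, N m; "opening": opening from 0.0 (shut) to 1.0 (fully open); "grasp_force": force on a finger pad.
Only numpy, scipy, OpenCV 4.12 (cv2) and the standard library are available. Lean on these libraries where they do the work, as an engineer would, in place of code of your own. Each camera call takes 0.05 s, during which the arm holds its last target. There are 200 camera calls.

## Task

Set up the support stand on the bench: take the loose leg by its clamp, gently enough that the red cam lever stays open, slide it down over the steel post and hold it with its lower rim level with the top edge of the yellow tape band. Only there squeeze the cam lever fully closed, and finish with the leg still gripped in the hand at the mark; leave the tape roll, solder spool and marker where they lie.

Things in the scene. Friction and masses are not known exactly. Their poses are not given: they have to be found in the camera images.
- leg: the loose sliding leg, 67 mm tall, about 0.19 kg, upright on the bench: black clamp body (x, y from -18 to +18 mm, z to 42 mm) round a short aluminium tube, rubber saddle (32 mm across) on top. Origin: centre of the lower rim on the bore's axis, z up. Bore 22 mm wide, open below, 55 mm deep. Flat face at y = +18 mm, red cam lever on the -y side; held from above across both, jaws closing along y.
- cam_lever (a joint): angle (rad) of the red cam lever on the leg: 0 = closed flat against the clamp, 0.42 to 0.52 = open, as at the start. Stays where left; stiff: a 4 to 9 N grip carries the leg without closing it, about 10 to 13 N starts it, the last bit takes up to 22 N as its eccentric bites on the post (a grip of 24 N shuts it). Shut, it drags on the post, so it stays open until the leg is at the mark.
- lever_face (a point): point on the lever's outer face, at leg x = 0, y = -25, z = 25 mm when closed (clamp and lever then 43 mm across, 52 to 61 mm open). On the post the lever shuts and the leg stays, so jaws that close evenly push sideways on the post unless the hand follows by half of their closing towards leg +y; keep pressing meanwhile, as the lever does not spring back.
- post_tip (a point): tip of the upright steel post, 150 mm above the bench: 20 mm diameter with a hemispherical nose, fixed on a blue disc base 110 mm across and 16 mm high; stands firm on the bench
- mark_band: yellow tape band round the post, 9 mm wide, the length mark. Origin: on the post's axis at the band's top edge (100 to 116 mm above the bench). It has no thickness to rest on.
- tape_roll_y: roll of yellow tape, 60 mm across, 18 mm high, bystander; origin at the centre of its underside
- marker_black: black marker, 132 mm long along its y axis, 15 mm wide, bystander; origin under its middle
- lever_pin (a point): upright hinge pin of the lever, at leg x = +18, y = -15, z = 25 mm. The arm points from it to leg -x, is 41 mm long, 6 mm thick and 20 mm high (leg z = 15 to 35 mm), and swings out to -y as it opens.
- solder_spool: white solder wire spool, 52 mm across, 36 mm high, bystander; origin at the centre of its underside

How it is judged:
By the outcome, as a careful person would: the job done as asked, in the order asked, and still so for the second after the job is handed in, while the arm keeps its last pose, push and grip.
It also fails if it takes over 54 s, if anything falls off the work surface, if the arm or the gripper's body presses on something with over 40 N, if the wrist force passes 120 N, or if a joint passes its speed limit or range.

## Working session

There is one attempt and no reset: what is moved stays moved. The work goes in short steps, Python scripts to look and compute and a tool call to move; the robot and the scene stay as the last step left them, time stands still between calls to the robot, and variables do not carry over. Pictures are saved under pics/ and viewed, at most 10 in all, crops included, and the job is handed in when it is done.

Besides the shell and the picture viewer there is one more tool, called as a command line: name --argument value ..., lists and objects as JSON in quotes. move_arm: Moves the arm, as the interface text tells. Its arguments: {"type":"object","properties":{"plan":{"type":"array"},"grip":{"type":"number"}},"required":["plan"]}

```bash
mkdir -p pics
cat > h.py <<'E'
import numpy as np, cv2
from bench import ctrl
from scipy.spatial.transform import Rotation as R
def snap(n,f):
    c=ctrl.camera(n); cv2.imwrite(f,c["pixels"][:,:,::-1]); return c
E
python3 - <<'E'
from h import *
import pickle
d={}
for n in("side","top"):
    c=snap(n,f"pics/{n}0.png"); print({k:v for k,v in c.items() if k!="pixels"}); d[n]=c
pickle.dump(d,open("cal.pkl","wb"))
print(ctrl.get_obs())
E
```

```text
{'fx': 500.07339323905813, 'fy': 500.07339323905813, 'cx': 315.342317136965, 'cy': 196.3095606251495, 'origin': array([-0.07445516,  0.49194853,  0.96365762]), 'attitude': array([ 0.15368089, -0.45579351,  0.83556463, -0.26545474])}
{'fx': 429.4463802289872, 'fy': 429.4463802289872, 'cx': 314.0486289963091, 'cy': 196.59574313324157, 'origin': array([0.3845664 , 0.17568822, 1.06485469]), 'attitude': array([ 0.02347475, -0.6994666 ,  0.71345337, -0.03434659])}
{'time_s': 0.1, 'q': array([-1.39230743e+00,  1.81493712e-01,  1.60787084e+00,  1.40091117e-05,
        1.35375855e+00, -2.06302256e-01]), 'dq': array([ 6.08274668e-05, -1.37209125e-05, -4.89975924e-03,  2.05348285e-06,
       -3.75648853e-04, -1.28154362e-04]), 'joint_efforts': array([ 3.25671399e-04, -4.45876300e+01, -3.52236986e+01, -2.45658057e-04,
        4.19065604e-03,  9.70827898e-06]), 'eef_pos': array([ 0.21576984, -0.53247798,  0.23047702]), 'eef_rot': array([-7.65056940e-04,  9.81548994e-01,  1.91209275e-01,  1.74798195e-05]), 'wrist_force': array([-0.42664108, -0.27130277,  0.24014186]), 'torque': array([0.01443952, 0.01377274, 0.00131619]), 'grasp_force': 0.0, 'opening': 0.9958478061998631}
```

View pics/side0.png

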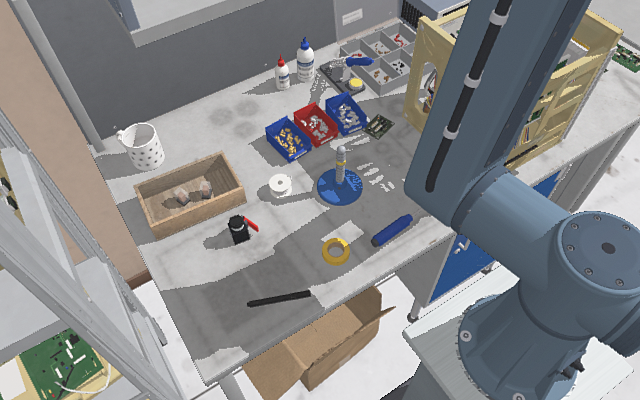

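View pics/top0.png

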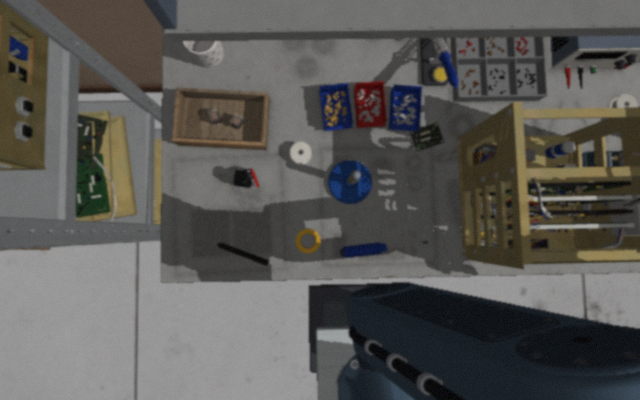

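The leg is at about (240,178) in the top view and (240,230) in the side view. The post is at (350,181) in top and (341,150–200) in side. Next I'll enlarge both.

Run:
```python
from h import *
s=cv2.imread("pics/side0.png");t=cv2.imread("pics/top0.png")
def crop(im,x,y,w,h,k):
    o=cv2.resize(im[y:y+h,x:x+w],None,fx=k,fy=k,interpolation=cv2.INTER_NEAREST)
    for i in range(0,w,10): cv2.putText(o,str(x+i),(i*k,8),0,.3,(255,0,255)); cv2.line(o,(i*k,10),(i*k,16),(255,0,255))
    for i in range(0,h,10): cv2.putText(o,str(y+i),(0,i*k+4),0,.3,(255,0,255)); cv2.line(o,(20,i*k),(26,i*k),(255,0,255))
    return o
a=np.hstack([crop(t,225,160,40,30,10),crop(s,225,210,40,30,10)])
b=np.hstack([crop(t,320,155,57,42,7),crop(s,315,142,50,36,8)[:294,:]])
w=min(a.shape[1],b.shape[1]);h=b.shape[0]
o=np.zeros((600,800,3),np.uint8);o[:300,:800]=a[:300,:800];h=min(b.shape[0],300);w=min(800,b.shape[1]);o[300:300+h,:w]=b[:h,:w]
cv2.imwrite("pics/c1.png",o)
```

```text
Traceback (most recent call last):
ValueError: all the input array dimensions except for the concatenation axis must match exactly, but along dimension 0, the array at index 0 has size 294 and the array at index 1 has size 288
```

```bash
cat >> h.py <<'E'
def crop(im,x,y,k):
    w,h=400//k,300//k
    o=np.zeros((300,400,3),np.uint8);c=cv2.resize(im[y:y+h,x:x+w],None,fx=k,fy=k,interpolation=cv2.INTER_NEAREST)
    o[:c.shape[0],:c.shape[1]]=c
    for i in range(0,w,10): cv2.putText(o,str(x+i),(i*k,8),0,.3,(255,0,255)); cv2.line(o,(i*k,10),(i*k,16),(255,0,255))
    for i in range(0,h,10): cv2.putText(o,str(y+i),(0,i*k+4),0,.3,(255,0,255)); cv2.line(o,(20,i*k),(26,i*k),(255,0,255))
    return o
def quad(f,a,b,c,d): cv2.imwrite(f,np.vstack([np.hstack([crop(*a),crop(*b)]),np.hstack([crop(*c),crop(*d)])]))
import pickle
from scipy.optimize import least_squares
CAL=pickle.load(open("cal.pkl","rb"))
def proj(n,P):
    c=CAL[n];P=np.atleast_2d(P);p=R.from_quat(c["attitude"],scalar_first=True).inv().apply(P-c["origin"])
    return np.c_[c["cx"]+c["fx"]*p[:,0]/p[:,2],c["cy"]+c["fy"]*p[:,1]/p[:,2]]
E
python3 - <<'E'
from h import *
s=cv2.imread("pics/side0.png");t=cv2.imread("pics/top0.png")
quad("pics/c1.png",(t,225,160,10),(s,225,210,10),(t,320,155,7),(s,315,142,6))
print(proj("top",[[.4,0,0],[.4,.3,0]]))
E
```

```text
[[378.47852053 224.17690531]
 [257.31776736 226.62768236]]
```

View pics/c1.png

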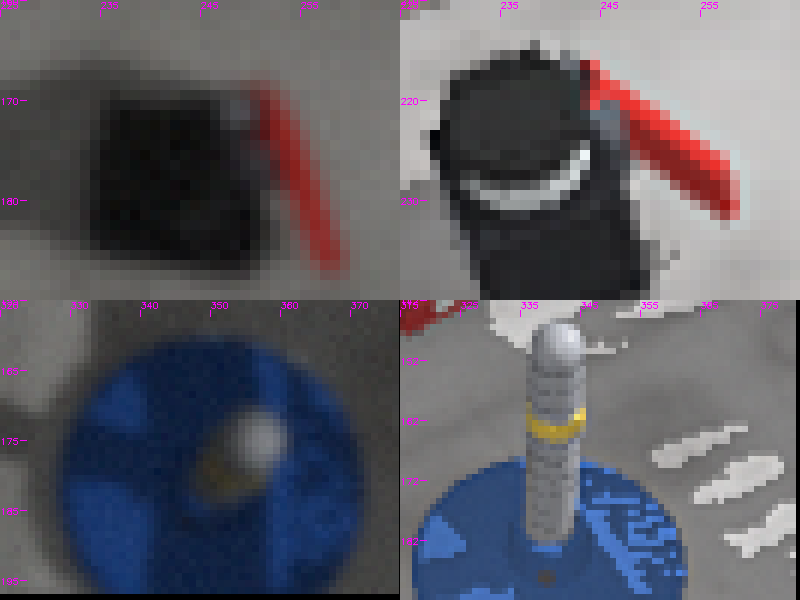

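```bash
cat > fit.py <<'E'
from h import *
from scipy.optimize import minimize
K=8
def mask(n,parts,x0,y0,w,h):
    o=np.zeros((h*K,w*K),np.uint8)
    for P in parts:
        p=(proj(n,P)+.5-[x0,y0])*K
        cv2.fillConvexPoly(o,cv2.convexHull(np.round(p).astype(np.int32)),255)
    return cv2.resize(o,(w,h),interpolation=cv2.INTER_AREA)/255.
def cyl(r,z,n=24,c=(0,0)):
    a=np.arange(n)*2*np.pi/n
    return np.vstack([np.c_[c[0]+r*np.cos(a),c[1]+r*np.sin(a),a*0+k] for k in z])
def box(x,y,z): return np.array([[a,b,c] for a in x for b in y for c in z])
E
python3 - <<'E'
from fit import *
I={n:cv2.imread(f"pics/{n}0.png").astype(int) for n in("side","top")}
W={"side":(222,205,42,45),"top":(222,160,42,32)}
V={"side":(310,140,60,70),"top":(322,152,55,56)}
def leg(p):
    T=R.from_euler("z",p[2]);o=np.array([p[0],p[1],0])
    L=R.from_euler("z",p[3]).apply(box((-.041,0),(-.010,-.004),(-.010,.010)))+[.018,-.015,.025]
    return [T.apply(A)+o for A in (box((-.018,.018),(-.018,.018),(0,.042)),cyl(.016,(.042,.067)))],[T.apply(L)+o]
obs={}
for n,(x,y,w,h) in W.items():
    i=I[n][y:y+h,x:x+w];b,g,r=i[...,0],i[...,1],i[...,2]
    red=(r-g>45);dark=i.max(-1)<(75 if n=="side" else 48)
    dark=cv2.morphologyEx(dark.astype(np.uint8),cv2.MORPH_CLOSE,np.ones((5,5)))
    obs[n]=dark.astype(float),red.astype(float); print(n,dark.sum(),red.sum())
def cost(p,parts=False):
    b,l=leg(p);e=[]
    for n,w in W.items():
        e+=[np.abs(mask(n,b,*w)*(1-obs[n][1])-obs[n][0]*(1-obs[n][1])).sum(),2*np.abs(mask(n,l,*w)-obs[n][1]).sum()]
    return e if parts else sum(e)
best=min((minimize(cost,[.51,.33,y,a],method="Nelder-Mead",options=dict(initial_simplex=np.array([.51,.33,y,a])+np.vstack([np.zeros(4),np.diag([.02,.02,.15,.1])]),maxiter=300)) for y in(-.15,.15) for a in(.45,)),key=lambda r:r.fun)
print("leg",best.x.round(4),cost(best.x,True))
ob={}
for n,(x,y,w,h) in V.items():
    i=I[n][y:y+h,x:x+w];ob[n]=((i[...,0]-i[...,2]>35)).astype(float)
def cp(p,parts=False):
    c=p[:2];e=[]
    for n,w in V.items():
        post=mask(n,[np.vstack([cyl(.010,(.016,.14),c=c),cyl(.007,(.147,),c=c),[[*c,.15]]])],*w)
        d=mask(n,[cyl(.055,(0,.016),c=c)],*w)
        e.append((np.abs(d-ob[n])*(1-post)).sum())
    return e if parts else sum(e)
r=minimize(cp,[.5,.08],method="Nelder-Mead",options=dict(initial_simplex=[[.5,.08],[.52,.08],[.5,.1]]))
c=r.x;print("post",c.round(4),cp(c,True))
for n in V: print(n,"tip",proj(n,[[*c,.15],[*c,.14],[*c,.108],[*c,.116],[*c,.1]]).round(1).tolist())
x,y=best.x[:2];print(np.hypot(x,y),np.hypot(*c))
E
```

```text
side 431 87
top 269 58
leg [ 0.5194  0.3328 -0.1647  0.4794] [np.float64(60.384313725490195), np.float64(55.01960784313725), np.float64(38.239215686274505), np.float64(26.0)]
post [0.5086 0.0692] [np.float64(159.8494271434064), np.float64(187.79607843137254)]
side tip [[341.0, 145.8], [340.9, 148.8], [340.5, 158.3], [340.6, 156.0], [340.4, 160.6]]
top tip [[356.2, 173.0], [355.7, 173.6], [354.1, 175.6], [354.5, 175.1], [353.7, 176.0]]
0.6169030511457573 0.5132642328253625
```

Run:
```python
from fit import *
I={n:cv2.imread(f"pics/{n}0.png") for n in("side","top")}
p=[.5194,.3328,-.1647,.4794];c=(.5086,.0692)
T=R.from_euler("z",p[2]);o=np.array([p[0],p[1],0])
L=R.from_euler("z",p[3]).apply(box((-.041,0),(-.010,-.004),(-.010,.010)))+[.018,-.015,.025]
def show(n,x,y,k):
    im=crop(I[n],x,y,k)
    for P,col in((T.apply(box((-.018,.018),(-.018,.018),(0,.042)))+o,(0,255,0)),(T.apply(cyl(.016,(.067,)))+o,(255,255,0)),(T.apply(L)+o,(255,255,255)),(cyl(.055,(0,),c=c),(0,255,0)),(cyl(.055,(.016,),c=c),(255,255,255)),(np.vstack([cyl(.01,(.016,.14),c=c),[[*c,.15]]]),(0,255,255))):
        cv2.polylines(im,[cv2.convexHull(np.round((proj(n,P)+.5-[x,y])*k).astype(np.int32))],True,col)
    return im
cv2.imwrite("pics/o1.png",np.vstack([np.hstack([show("top",225,160,10),show("side",225,208,8)]),np.hstack([show("top",322,155,7),show("side",313,142,5)])]))
i=I["side"].astype(int)
for r in range(156,170): print(r,[int(min(i[r,q,1],i[r,q,2])-i[r,q,0]) for q in range(334,349)])
```

```text
156 [1, 1, -3, -6, -5, -5, -6, -3, -6, -7, -7, -2, 1, 1, 0]
157 [1, 2, -4, -7, -6, -5, -6, -5, -8, -9, -8, -3, 0, 1, -1]
158 [0, 0, 4, -7, -7, -6, -6, -3, -5, -7, -9, -5, 0, -1, 0]
159 [0, 2, 30, -10, -7, -5, -5, -3, -7, -9, -11, 8, -3, -1, 0]
160 [-1, 1, 26, -10, -11, -8, -7, -4, -10, -11, 23, 89, -9, -1, 0]
161 [-2, 4, 64, 23, -6, -7, -15, -13, -15, 13, 113, 114, -12, -1, 2]
162 [-1, 0, 52, 88, 48, 29, 2, -4, 4, 63, 96, 67, -12, -2, 0]
163 [-2, -1, 43, 85, 92, 95, 103, 94, 96, 91, 69, 29, -6, 0, 0]
164 [-1, -4, -6, 40, 78, 78, 88, 82, 82, 60, 17, -11, -2, -1, -1]
165 [1, -2, -9, -12, 11, 12, 55, 35, 36, -22, -18, 0, -1, 1, -1]
166 [2, 3, -4, -10, -11, -15, -15, -16, -14, -12, -9, 1, 2, 1, 0]
167 [0, -3, -3, -5, -6, -7, -6, -8, -7, -9, -6, 0, 7, 4, 3]
168 [-54, -65, 2, -4, -6, -6, -4, -5, -6, -4, -5, -43, -15, -8, 3]
169 [-83, -107, 4, -2, -4, -5, -5, -6, -4, -4, -14, -142, -134, -91, -24]
```

View pics/o1.png

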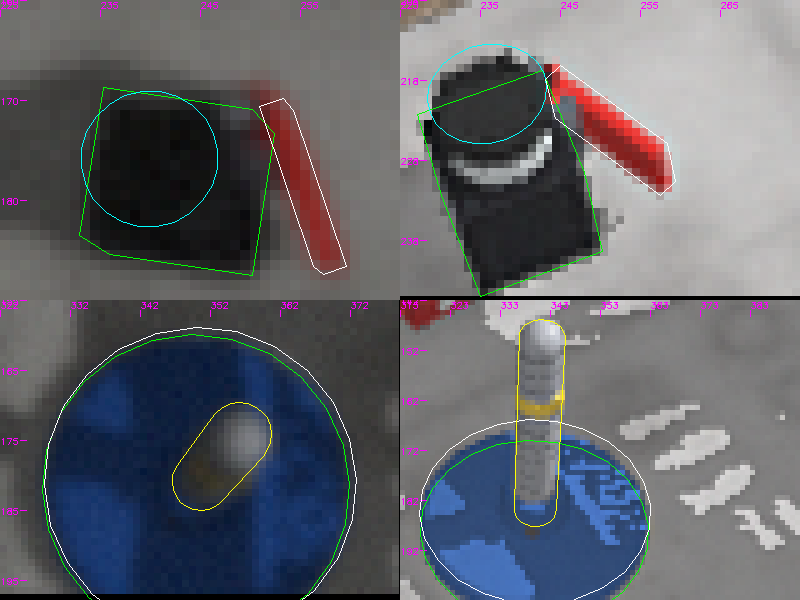

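```bash
cat > joint.py <<'E'
from fit import *
import fit
I={n:cv2.imread(f"pics/{n}0.png").astype(int) for n in("side","top")}
W={"side":(222,205,42,45),"top":(222,160,42,32)}
V={"side":(310,140,60,70),"top":(322,152,55,56)}
def leg(p):
    T=R.from_euler("z",p[2]);o=np.array([p[0],p[1],0])
    L=R.from_euler("z",p[3]).apply(box((-.041,0),(-.010,-.004),(-.010,.010)))+[.018,-.015,.025]
    return [T.apply(A)+o for A in (box((-.018,.018),(-.018,.018),(0,.042)),cyl(.016,(.042,.067)))],[T.apply(L)+o]
obs={};ob={}
for n,(x,y,w,h) in W.items():
    i=I[n][y:y+h,x:x+w];g,r=i[...,1],i[...,2]
    red=r>1.5*g+15;dark=i.max(-1)<(75 if n=="side" else 48)
    obs[n]=cv2.morphologyEx(dark.astype(np.uint8),cv2.MORPH_CLOSE,np.ones((5,5))).astype(float),red.astype(float)
for n,(x,y,w,h) in V.items():
    i=I[n][y:y+h,x:x+w];ob[n]=((i[...,0]>1.5*i[...,2]+8)).astype(float)
base=fit.proj
def cost(p,parts=False):
    s=dict(side=p[6:8],top=p[8:10]);fit.proj=lambda n,P:base(n,P)+s[n]*1
    b,l=leg(p[:4]);c=p[4:6];e=[]
    for n in W:
        r=obs[n][1]
        lm=mask(n,l,*W[n]);bm=mask(n,b,*W[n])
        e+=[(np.abs(np.maximum(bm-lm,0)-obs[n][0])*(1-r)).sum(),2*np.abs(lm-r).sum()]
        post=mask(n,[np.vstack([cyl(.011,(.016,.14),c=c),cyl(.009,(.150,),c=c)])],*V[n])
        e.append(.5*(np.abs(mask(n,[cyl(.055,(0,.016),c=c)],*V[n])-ob[n])*(1-post)).sum())
    e.append(3*(p[6:]**2).sum())
    return np.array(e).round(1).tolist() if parts else sum(e)
if __name__=="__main__":
    p=np.array([.515,.333,-.1,.47,.506,.07,0,0,0,0.])
    for k in range(6):
        S=p+np.vstack([np.zeros(10),np.diag([.008,.008,.1,.06,.008,.008,1,1,1,1])/(1+k/2)])
        r=minimize(cost,p,method="Nelder-Mead",options=dict(initial_simplex=S,maxiter=600));p=r.x
        print(r.fun,p.round(4).tolist())
    print(cost(p,True))
    for n in W: print(n,[int(ob[n].sum())],base(n,[[p[4],p[5],.15]])+(p[6:8] if n=="side" else p[8:]))
E
python3 joint.py
```

```text
335.64459013579943 [0.5194, 0.3326, -0.1534, 0.467, 0.5086, 0.0688, -0.0348, 0.0396, -0.1561, 0.1548]
335.6444313280126 [0.5194, 0.3326, -0.1534, 0.467, 0.5086, 0.0688, -0.0349, 0.0396, -0.156, 0.1547]
335.6444313280126 [0.5194, 0.3326, -0.1534, 0.467, 0.5086, 0.0688, -0.0349, 0.0396, -0.156, 0.1547]
335.57501160260864 [0.5193, 0.3326, -0.1537, 0.4668, 0.5086, 0.0688, -0.0444, 0.0297, -0.1572, 0.1413]
335.5735547361851 [0.5193, 0.3326, -0.1539, 0.4671, 0.5086, 0.0688, -0.0439, 0.0288, -0.1559, 0.1413]
335.01582593345245 [0.5193, 0.3326, -0.1538, 0.467, 0.5086, 0.0688, -0.0444, 0.0289, -0.1313, 0.1397]
[59.2, 72.0, 85.1, 37.3, 27.0, 54.3, 0.1]
side [1225] [[341.05870366 145.72776911]]
top [1334] [[356.2257166  173.13362233]]
```

Run:
```python
from joint import *
def bb(m,x,y): ys,xs=np.nonzero(m>.5); return x+xs.min(),x+xs.max(),y+ys.min(),y+ys.max()
for n in V:
    x,y=V[n][:2]
    lab,st=cv2.connectedComponentsWithStats(ob[n].astype(np.uint8))[1:3]
    k=1+np.argmax(st[1:,4]);print(n,"obs",bb(lab==k,x,y),"mod",bb(mask(n,[cyl(.055,(0,.016),c=(.5086,.0688))],*V[n]),x,y))
    x,y=W[n][:2]
    b,l=leg([.5193,.3326,-.154,.467])
    print(" red",bb(obs[n][1],x,y),bb(mask(n,l,*W[n]),x,y)," dark",bb(obs[n][0],x,y),bb(mask(n,b,*W[n]),x,y))
```

```text
side obs (np.int64(317), np.int64(362), np.int64(168), np.int64(205)) mod (np.int64(317), np.int64(362), np.int64(166), np.int64(206))
 red (np.int64(243), np.int64(258), np.int64(216), np.int64(231)) (np.int64(243), np.int64(258), np.int64(216), np.int64(231))  dark (np.int64(228), np.int64(249), np.int64(215), np.int64(244)) (np.int64(227), np.int64(249), np.int64(213), np.int64(244))
top obs (np.int64(328), np.int64(371), np.int64(161), np.int64(203)) mod (np.int64(328), np.int64(372), np.int64(159), np.int64(203))
 red (np.int64(251), np.int64(258), np.int64(169), np.int64(186)) (np.int64(251), np.int64(259), np.int64(170), np.int64(186))  dark (np.int64(233), np.int64(251), np.int64(169), np.int64(186)) (np.int64(233), np.int64(252), np.int64(169), np.int64(186))
```

Run:
```python
from h import *
ims=[ctrl.camera("side")["pixels"][:,:,::-1].astype(int) for _ in range(6)]
print("noise",np.std(ims,0).mean())
i=np.mean(ims,0)
print("nose");
for r in range(141,152): print(r,i[r,335:348].mean(-1).round().astype(int).tolist())
print("foot b-r")
for r in range(176,190): print(r,(i[r,334:348,0]-i[r,334:348,2]).round().astype(int).tolist())
yl=np.minimum(i[...,1],i[...,2])-i[...,0]
for q in range(337,345):
    c=yl[158:168,q].clip(0);print(q,(c*np.arange(158,168)).sum()/c.sum(),c.sum())
C=CAL["side"]["origin"]
for pc in((.5086,.0688),(.5065,.0700)):
    d=C[:2]-pc;d/=np.linalg.norm(d);f=np.array(pc)+.01*d
    # nose apparent top
    a=np.linspace(0,np.pi/2,200);N=np.c_[np.array(pc)-.01*np.cos(a)[:,None]*d,.14+.01*np.sin(a)]
    print(pc,"nose top",proj("side",N)[:,1].min(),"foot",proj("side",[[*f,.016]]),{z:proj("side",[[*f,z-.0045]]).round(2).tolist() for z in(.1,.104,.108,.112,.116)})
i=ctrl.camera("top")["pixels"].astype(int)
yl=np.minimum(i[...,0],i[...,1])-i[...,2]
print("top yellow")
for r in range(172,186): print(r,yl[r,344:362].tolist())
print(proj("top",[[.5075,.0695,z] for z in(.1,.108,.116)]))
```

```text
noise 0.6404645070274286
nose
141 [192, 193, 192, 192, 194, 196, 194, 194, 194, 197, 200, 199, 188]
142 [192, 191, 192, 193, 194, 197, 197, 197, 199, 202, 192, 187, 112]
143 [191, 192, 193, 194, 196, 199, 198, 200, 202, 184, 113, 119, 122]
144 [192, 194, 196, 199, 198, 193, 190, 189, 184, 116, 124, 126, 125]
145 [196, 199, 199, 194, 191, 165, 146, 138, 126, 120, 127, 128, 127]
146 [199, 203, 191, 143, 149, 178, 199, 212, 194, 149, 120, 126, 125]
147 [204, 201, 131, 116, 155, 176, 194, 213, 229, 221, 123, 120, 121]
148 [205, 195, 97, 120, 152, 170, 191, 209, 232, 216, 159, 111, 118]
149 [195, 169, 103, 118, 140, 163, 188, 189, 203, 208, 180, 124, 142]
150 [127, 166, 107, 120, 133, 148, 173, 176, 186, 194, 186, 181, 185]
151 [121, 101, 106, 118, 123, 126, 146, 157, 170, 171, 132, 104, 104]
foot b-r
176 [70, 45, -4, 3, 6, 5, 4, 5, 3, 8, 74, 126, 75, 74]
177 [73, 58, -4, 3, 5, 5, 4, 5, 5, 3, 41, 101, 130, 128]
178 [68, 42, -3, 4, 5, 5, 4, 6, 4, 2, 43, 81, 125, 125]
179 [70, 47, -4, 4, 5, 5, 4, 5, 3, 2, 60, 72, 90, 127]
180 [72, 60, -2, 0, 3, 3, 2, 4, 0, 5, 61, 67, 63, 122]
181 [67, 68, 3
[... 1870 characters left out ...]
6]
179 [-42, -39, -34, -22, -5, 9, 14, 8, 9, -1, -1, -2, 2, -7, -32, -63, -82, -79]
180 [-37, -38, -28, -21, -6, 3, 9, 15, 14, 11, 9, 8, 8, -6, -38, -69, -79, -75]
181 [-44, -40, -34, -20, -9, -2, 3, 7, 13, 9, 9, 10, 8, -11, -48, -77, -84, -75]
182 [-45, -40, -42, -31, -16, -6, -1, 1, 4, 2, -5, -13, -14, -32, -59, -84, -83, -78]
183 [-41, -45, -48, -46, -34, -20, -8, -9, -8, -14, -25, -32, -35, -50, -67, -83, -84, -81]
184 [-39, -44, -51, -53, -50, -40, -29, -22, -22, -28, -34, -41, -43, -53, -70, -82, -85, -78]
185 [-43, -39, -39, -46, -53, -51, -38, -34, -33, -38, -40, -44, -47, -57, -69, -83, -81, -79]
[[353.58757986 176.49345385]
 [353.96592664 176.03611735]
 [354.35057502 175.57116363]]
```

The top view puts the crate corner near (0.36, -0.2) and about 0.33 m tall, so I'll swing round in front of it.

move_arm --plan '[0.1,1.1,0.4,0,0,0,0.2,2.2,0.8,0,0,0,0.3,3.3,1.2,0,0,0,0.4,4.4,1.4,0,0,0,0.5,5.5,1.4,0,0,0,0.5,6.6,1.4,0,0,-0.15,1.0,7.6,1.4,0,0,-0.3,1.6,8.6,1.4,0,0,-0.45,2.2,9.6,1.4,0,0,-0.54,2.8,10.6,1.4,0,0,-0.54]' --grip 85

```text
time_s: 1.7
eef_pos: [0.3442, -0.0233, 0.3019]
eef_rot: [0.001, 0.997, -0.079, 0.001]
wrist_force: [1.7, -0.6, -0.4]
opening: 0.997
grasp_force: 0.0
```

move_arm --plan '[0.4,1.0,0,0,0,0,0.9,2.0,0,0,0,0,1.4,3.0,0,0,0,0,1.9,4.0,0,0,0,0,2.4,5.0,0,0,0,0,2.9,6.0,0,0,0,0,3.26,6.72,-0.8,0,0,0,3.26,6.72,-1.8,0,0,0,3.26,6.72,-2.8,0,0,0,3.26,6.72,-3.4,0,0,0]'

```text
time_s: 2.95
eef_pos: [0.5049, 0.3112, 0.1281]
eef_rot: [0.001, 0.997, -0.077, -0.002]
wrist_force: [0.4, -0.8, 0.7]
opening: 0.995
grasp_force: 0.0
```

Run:
```python
from h import *
s=snap("side","pics/s2.png");t=snap("top","pics/t2.png")
o=ctrl.get_obs();print(o["time_s"],o["eef_pos"],o["eef_rot"],o["q"])
s=cv2.imread("pics/s2.png");t=cv2.imread("pics/t2.png")
quad("pics/c2.png",(t,205,145,5),(s,195,165,5),(t,160,100,2),(s,140,120,2))
```

```text
3.05 [0.50360706 0.31048602 0.12702965] [ 0.00169096  0.99698373 -0.07750567 -0.00366667] [ 3.52040375e-01  3.33241760e-01  1.64316514e+00 -2.17251324e-05
  1.17326136e+00  2.07801342e+00]
```

View pics/c2.png

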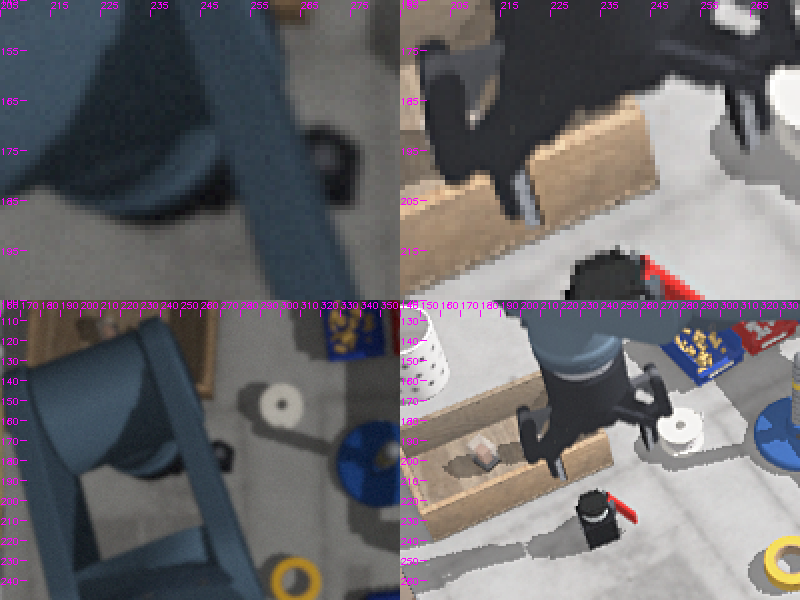

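Side view: the fingertips are at about (222,210) and (265,195), with the leg below at (235,218). I'll compare these with the projected TCP.

Run:
```python
from h import *
o=ctrl.get_obs();p=o["eef_pos"];r=R.from_quat(o["eef_rot"],scalar_first=True);y=r.as_matrix()[:,1];print(o["time_s"],p,y,r.as_matrix()[:,2])
for d in(.0427,.048): print(proj("side",[p+d*y+[0,0,.013],p-d*y+[0,0,.013]]))
```

```text
3.05 [0.50360706 0.31048602 0.12702965] [-0.15453139 -0.98798002  0.0039401 ] [-0.00757335 -0.00280335 -0.99996739]
[[263.34238615 192.78414318]
 [223.35109052 207.00534006]]
[[265.77594334 191.91875247]
 [220.81983948 207.90547142]]
```

move_arm --plan '[0.3,0.44,0,0,0,0,0.3,0.44,0,0,0,0]'

```text
time_s: 3.3
eef_pos: [0.5232, 0.3348, 0.1334]
eef_rot: [-0.001, 0.997, -0.077, 0.002]
wrist_force: [-0.5, -0.4, 0.1]
opening: 0.998
grasp_force: 0.0
```

move_arm --plan '[0,0,-0.6,0,0,0,0,0,-1.2,0,0,0,0,0,-1.8,0,0,0,0,0,-2.0,0,0,0,0,0,-2.0,0,0,0,0,0,-2.0,0,0,0]'

```text
time_s: 4.05
eef_pos: [0.5227, 0.334, 0.0331]
eef_rot: [-0.001, 0.997, -0.078, 0.001]
wrist_force: [0.9, -0.0, 0.7]
opening: 0.992
grasp_force: 0.0
```

Run:
```python
from h import *
snap("side","pics/s3.png")
o=ctrl.get_obs();print(o["time_s"],o["eef_pos"],o["eef_rot"],o["wrist_force"])
s=cv2.imread("pics/s3.png")
c=cv2.resize(s[170:265,180:307],None,fx=6,fy=6,interpolation=cv2.INTER_NEAREST)[:570,:762]
cv2.imwrite("pics/c3.png",c)
```

```text
4.1 [0.52266635 0.33399893 0.03311285] [-6.14810654e-04  9.96990639e-01 -7.75093500e-02  1.26059796e-03] [ 0.52288478  0.17451547 -0.32032591]
```

View pics/c3.png

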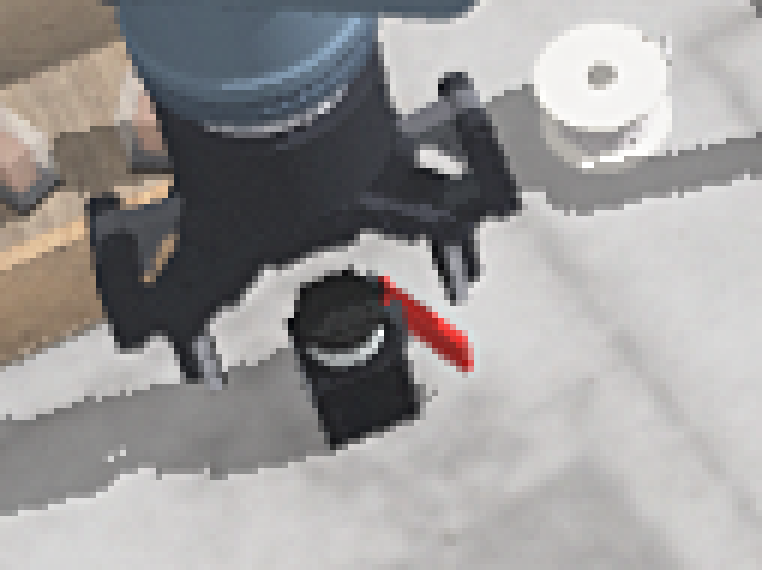

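The fingertips are at about (215.5,234.5) and (256.7,220.3), either side of the leg, and the lever is open. I'll check the centring.

Run:
```python
from h import *
o=ctrl.get_obs();p=o["eef_pos"];y=R.from_quat(o["eef_rot"],scalar_first=True).as_matrix()[:,1]
print(proj("side",[p+.0427*y+[0,0,.013],p-.0427*y+[0,0,.013],p+[0,0,.013],[.519,.3326,.046],[.509,.3326,.046],[.519,.3426,.046],[.519,.3326,.067]]))
```

```text
[[254.03551166 216.86265506]
 [216.75922698 230.352819  ]
 [235.56076809 223.54860356]
 [236.91118489 224.47144041]
 [239.02808249 227.73733484]
 [232.81016294 226.59202735]
 [235.51894329 219.2028017 ]]
```

move_arm --plan '[-0.11,-0.25,0,0,0,0,-0.11,-0.25,-0.3,0,0,0,-0.11,-0.25,-0.53,0,0,0,-0.11,-0.25,-0.53,0,0,0]'

```text
time_s: 4.6
eef_pos: [0.5146, 0.3205, 0.0029]
eef_rot: [0.001, 0.997, -0.078, -0.002]
wrist_force: [0.1, 0.4, -0.6]
opening: 0.994
grasp_force: 0.0
```

move_arm --plan '[0,0,0,0,0,0,0,0,0,0,0,0,0,0,0,0,0,0,0,0,0,0,0,0]' --grip 64

```text
time_s: 5.1
eef_pos: [0.5161, 0.3212, 0.0051]
eef_rot: [-0.0, 0.997, -0.077, 0.0]
wrist_force: [-0.4, -0.6, -0.4]
opening: 0.75
grasp_force: 0.0
```

move_arm --plan '[0,0,0,0,0,0,0,0,0,0,0,0,0,0,0,0,0,0]' --grip 60.5

```text
time_s: 5.48
eef_pos: [0.5161, 0.3209, 0.0049]
eef_rot: [0.0, 0.997, -0.078, 0.0]
wrist_force: [0.1, -1.5, 1.1]
opening: 0.709
grasp_force: 0.6
```

move_arm --plan '[0,0,0,0,0,0,0,0,0,0,0,0,0,0,0,0,0,0]' --grip 59.5

```text
time_s: 5.85
eef_pos: [0.516, 0.321, 0.0048]
eef_rot: [0.0, 0.997, -0.078, -0.0]
wrist_force: [-0.3, -2.2, 0.9]
opening: 0.695
grasp_force: 0.8
```

move_arm --plan '[0,0,0,0,0,0,0,0,0,0,0,0]' --grip 58.7

```text
time_s: 6.1
eef_pos: [0.516, 0.3211, 0.0049]
eef_rot: [-0.0, 0.997, -0.078, 0.0]
wrist_force: [-0.4, -1.4, 2.8]
opening: 0.69
grasp_force: 7.8
```

move_arm --plan '[0,0,0,0,0,0,0,0,0,0,0,0]' --grip 58

```text
time_s: 6.35
eef_pos: [0.516, 0.3213, 0.005]
eef_rot: [-0.0, 0.997, -0.078, 0.0]
wrist_force: [-1.0, 0.8, 4.2]
opening: 0.685
grasp_force: 12.7
```

move_arm --plan '[0,0,0,0,0,0,0,0,0,0,0,0,0,0,0,0,0,0]' --grip 58.6

```text
time_s: 6.72
eef_pos: [0.5161, 0.3213, 0.0049]
eef_rot: [-0.0, 0.997, -0.078, 0.0]
wrist_force: [-1.5, 1.7, 4.2]
opening: 0.692
grasp_force: 5.8
```

move_arm --plan '[0,0,0.15,0,0,0,0,0,0.4,0,0,0,0,0,0.8,0,0,0,0,0,1.3,0,0,0,0,0,1.9,0,0,0,0,0,2.5,0,0,0,0,0,3.0,0,0,0,0,0,3.4,0,0,0,0,0,3.6,0,0,0,0,0,3.6,0,0,0]'

```text
time_s: 7.98
eef_pos: [0.5163, 0.3211, 0.1855]
eef_rot: [-0.0, 0.997, -0.078, 0.001]
wrist_force: [0.5, 0.4, -1.6]
opening: 0.687
grasp_force: 4.6
```

move_arm --plan '[0,-0.3,0,0,0,0,0,-0.8,0,0,0,0,0,-1.5,0,0,0,0,-0.1,-2.2,0,0,0,0,-0.1,-3.0,0,0,0,0,-0.1,-3.8,0,0,0,0,-0.2,-4.5,0,0,0,0,-0.22,-5.0,0,0,0,0,-0.22,-5.26,0,0,0,0,-0.22,-5.26,0,0,0,0]' --grip 58.4

```text
time_s: 9.22
eef_pos: [0.5047, 0.0573, 0.1843]
eef_rot: [-0.0, 0.997, -0.078, -0.001]
wrist_force: [0.3, 1.0, -1.9]
opening: 0.684
grasp_force: 6.6
```

move_arm --plan '[0,0,0,0,0,0,0,0,0,0,0,0]'

```text
time_s: 9.48
eef_pos: [0.5049, 0.0589, 0.1847]
eef_rot: [-0.0, 0.997, -0.077, -0.0]
wrist_force: [0.3, 0.3, -2.0]
opening: 0.687
grasp_force: 6.6
```

Run:
```python
from h import *
snap("side","pics/s4.png");snap("top","pics/t4.png")
o=ctrl.get_obs();print(o["time_s"],o["eef_pos"],o["eef_rot"],o["wrist_force"],o["grasp_force"],o["opening"]*85.4)
s=cv2.imread("pics/s4.png");t=cv2.imread("pics/t4.png")
quad("pics/c4.png",(s,315,85,5),(t,310,130,4),(s,320,105,8),(s,320,135,8))
```

```text
9.575 [0.50492894 0.05876107 0.18473981] [-6.66086667e-05  9.97035381e-01 -7.69443731e-02 -9.18306970e-05] [-0.13941009  0.66076992 -2.76456708] 6.613027299754322 58.62625589662848
```

View pics/c4.png

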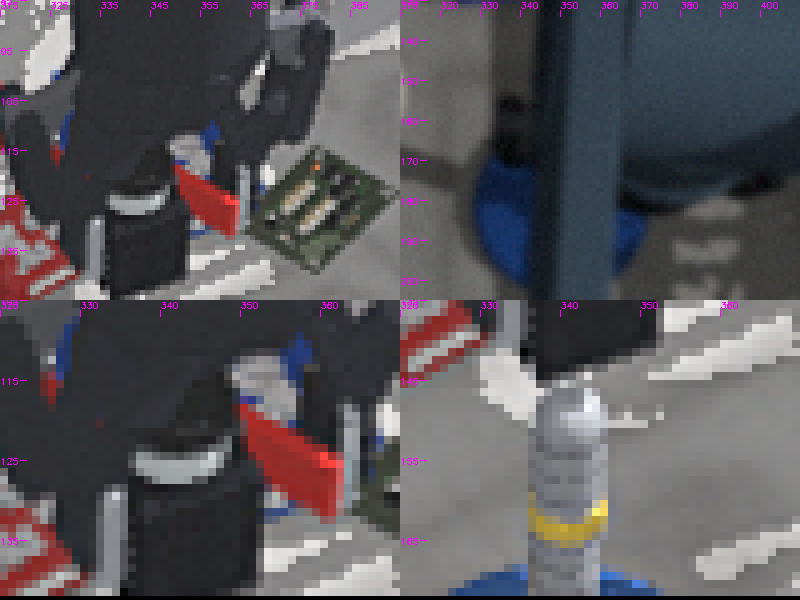

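Run:
```python
from fit import *
T=R.from_euler("z",-.154)
P=lambda x,y,z:T.apply([[-.018,.018,0],[-.018,-.018,0],[.018,-.018,0],[-.018,.018,.042],[-.018,-.018,.042],[.018,-.018,.042]])+[x,y,z]
print(proj("side",P(.5066,.0700,.1798)).round(1).tolist())
print(proj("side",P(.4966,.0700,.1798)).round(1).tolist())
print(proj("side",P(.5066,.08,.1798)).round(1).tolist())
s=cv2.imread("pics/s4.png").astype(int);g=s.max(-1)
print("cols bottom");
for q in range(335,355,1): print(q,g[136:148,q].tolist())
print("right edge")
for r in range(124,142,2): print(r,g[r,330:360].tolist())
```

```text
[[337.5, 145.6], [353.0, 140.3], [345.6, 128.8], [337.9, 131.7], [354.0, 126.3], [346.2, 114.7]]
[[340.2, 148.7], [355.8, 143.3], [348.2, 131.7], [340.7, 134.8], [356.8, 129.3], [349.0, 117.6]]
[[333.5, 147.6], [349.1, 142.2], [341.7, 130.7], [333.8, 133.7], [349.9, 128.3], [342.2, 116.6]]
cols bottom
335 [87, 87, 91, 82, 45, 9, 42, 138, 217, 218, 217, 219]
336 [63, 37, 61, 33, 47, 31, 71, 138, 174, 218, 227, 217]
337 [36, 33, 35, 37, 35, 35, 28, 26, 29, 94, 221, 146]
338 [40, 39, 40, 41, 40, 40, 37, 31, 40, 105, 160, 120]
339 [42, 42, 42, 44, 42, 44, 41, 34, 69, 148, 125, 132]
340 [46, 41, 42, 42, 44, 42, 39, 29, 98, 201, 128, 132]
341 [38, 41, 41, 40, 41, 40, 34, 46, 108, 166, 122, 127]
342 [40, 41, 41, 41, 38, 38, 31, 70, 155, 145, 139, 143]
343 [42, 41, 42, 41, 39, 37, 31, 112, 225, 147, 218, 236]
344 [41, 40, 42, 42, 42, 38, 47, 95, 143, 135, 165, 240]
345 [41, 41, 41, 42, 41, 35, 48, 107, 143, 140, 129, 133]
346 [41, 42, 43, 41, 41, 38, 75, 152, 142, 138, 136, 130]
347 [41, 43, 41, 40, 39, 48, 102, 147, 137, 137, 134, 131]
348 [40, 42, 44, 40, 37, 49, 104, 139, 137, 134, 132, 1
[... 918 characters left out ...]
04, 118, 145, 145]
132 [49, 53, 101, 144, 146, 117, 43, 35, 54, 39, 42, 41, 42, 42, 41, 43, 42, 43, 43, 41, 44, 35, 52, 116, 122, 132, 134, 136, 140, 138]
134 [51, 54, 100, 144, 145, 113, 43, 36, 40, 42, 36, 44, 43, 42, 44, 42, 42, 42, 42, 43, 36, 31, 57, 140, 130, 131, 129, 133, 153, 151]
136 [48, 53, 100, 145, 144, 87, 63, 36, 40, 42, 46, 38, 40, 42, 41, 41, 41, 41, 40, 41, 37, 35, 106, 234, 223, 226, 226, 214, 216, 207]
138 [43, 54, 105, 145, 144, 91, 61, 35, 40, 42, 42, 41, 41, 42, 42, 41, 43, 41, 44, 42, 33, 38, 114, 224, 216, 209, 128, 134, 135, 136]
140 [131, 123, 141, 148, 133, 45, 47, 35, 40, 42, 44, 41, 38, 39, 42, 41, 41, 39, 37, 37, 48, 55, 110, 141, 136, 132, 131, 131, 150, 156]
```

The leg's lower-left corner is at (336.5,144.7) and its right edge is at column 351.8. The nose is centred at 341.1 with its top at row 145.2. That puts the leg about 2–3 mm too far in +x, so I'll correct this and come down near the nose.

move_arm --plan '[-0.05,0,0,0,0,0,-0.05,0,-0.2,0,0,0,-0.05,0,-0.4,0,0,0,-0.05,0,-0.5,0,0,0,-0.05,0,-0.5,0,0,0]'

```text
time_s: 10.2
eef_pos: [0.502, 0.0581, 0.159]
eef_rot: [-0.0, 0.997, -0.078, -0.001]
wrist_force: [1.3, 0.8, -1.9]
opening: 0.689
grasp_force: 6.6
```

Run:
```python
from h import *
snap("side","pics/s5.png")
o=ctrl.get_obs();print(o["time_s"],o["eef_pos"],o["eef_rot"],o["wrist_force"],o["grasp_force"],o["opening"]*85.4)
s=cv2.imread("pics/s5.png").astype(int);g=s.max(-1)
for r in range(146,160): print(r,g[r,332:358].tolist())
T=R.from_euler("z",-.154);p=o["eef_pos"]
print(proj("side",T.apply([[-.018,.018,0],[-.018,-.018,0],[0,0,0]])+[p[0]+.0018,p[1]+.0112,p[2]-.0049]).round(1).tolist())
```

```text
10.25 [0.50238845 0.05800891 0.15952407] [-7.50941586e-06  9.96987806e-01 -7.75578677e-02 -3.01329883e-04] [-0.33496962 -0.45157397 -1.51054367] 6.612186036072671 58.00033402821492
146 [47, 99, 147, 144, 90, 30, 35, 40, 42, 45, 39, 41, 41, 42, 44, 41, 42, 40, 39, 36, 53, 120, 126, 122, 120, 119]
147 [64, 103, 145, 146, 99, 45, 39, 42, 40, 35, 40, 41, 41, 43, 42, 41, 43, 42, 43, 36, 51, 115, 127, 123, 123, 126]
148 [123, 132, 143, 139, 58, 33, 41, 41, 42, 39, 39, 41, 45, 39, 44, 41, 40, 39, 39, 30, 51, 113, 124, 124, 126, 130]
149 [142, 130, 139, 107, 62, 46, 36, 39, 41, 39, 42, 41, 38, 40, 41, 39, 37, 38, 60, 43, 72, 117, 131, 129, 128, 132]
150 [140, 137, 137, 87, 25, 43, 36, 40, 43, 40, 39, 39, 39, 38, 37, 47, 46, 75, 122, 98, 138, 134, 133, 133, 132, 136]
151 [134, 136, 139, 138, 58, 96, 32, 37, 42, 37, 35, 36, 41, 45, 72, 96, 98, 135, 133, 134, 133, 132, 133, 133, 135, 136]
152 [133, 134, 136, 135, 97, 136, 26, 36, 41, 40, 51, 68, 73, 90, 140, 135, 133, 131, 132, 133, 133, 133, 132, 135, 135, 137]
153 [134, 133, 135, 134, 121, 97, 29, 46, 79, 70, 99, 129, 116, 123, 133, 134, 132,
[... 202 characters left out ...]
, 108, 120, 131, 134, 131, 129, 127, 135, 169, 155, 133, 135, 135, 133, 134, 130, 131, 130, 130, 131, 130, 129]
156 [133, 130, 128, 128, 116, 112, 124, 126, 127, 123, 126, 146, 153, 160, 133, 137, 137, 134, 134, 130, 128, 127, 126, 125, 125, 124]
157 [127, 124, 125, 126, 116, 119, 110, 104, 124, 112, 119, 142, 170, 161, 132, 133, 134, 134, 129, 126, 125, 126, 123, 122, 120, 119]
158 [125, 124, 124, 122, 102, 121, 129, 129, 127, 127, 133, 153, 169, 160, 127, 133, 133, 133, 128, 126, 126, 125, 123, 120, 119, 115]
159 [124, 125, 126, 129, 138, 114, 124, 126, 124, 124, 130, 149, 173, 169, 129, 130, 131, 131, 128, 125, 121, 120, 120, 118, 117, 117]
[[338.2, 154.1], [353.4, 148.8], [342.2, 145.6]]
```

move_arm --plan '[0.01,-0.01,-0.08,0,0,0,0.01,-0.01,-0.16,0,0,0,0.01,-0.01,-0.22,0,0,0,0.01,-0.01,-0.22,0,0,0]'

```text
time_s: 10.75
eef_pos: [0.503, 0.0575, 0.1486]
eef_rot: [0.0, 0.997, -0.078, -0.0]
wrist_force: [-0.5, -1.0, -2.1]
opening: 0.688
grasp_force: 6.6
```

move_arm --plan '[0,0,-0.05,0,0,0,0,0,-0.1,0,0,0,0,0,-0.1,0,0,0]'

```text
time_s: 11.12
eef_pos: [0.5035, 0.0575, 0.1437]
eef_rot: [-0.0, 0.997, -0.078, 0.001]
wrist_force: [4.0, 0.2, -4.1]
opening: 0.689
grasp_force: 6.6
```

move_arm --plan '[0,0,0,0,0,0,0,0,0,0,0,0]'

```text
time_s: 11.38
eef_pos: [0.5032, 0.0575, 0.1438]
eef_rot: [-0.0, 0.997, -0.078, 0.0]
wrist_force: [2.8, -0.4, -3.6]
opening: 0.684
grasp_force: 6.6
```

move_arm --plan '[0.015,0,0,0,0,0,0.015,0,0,0,0,0,0.015,0,0,0,0,0]'

```text
time_s: 11.75
eef_pos: [0.5035, 0.0576, 0.1438]
eef_rot: [0.0, 0.997, -0.077, -0.0]
wrist_force: [1.3, -0.1, -2.8]
opening: 0.688
grasp_force: 6.3
```

move_arm --plan '[0.02,0,0,0,0,0,0.02,0,-0.08,0,0,0,0.02,0,-0.16,0,0,0,0.02,0,-0.22,0,0,0,0.02,0,-0.22,0,0,0,0.02,0,-0.22,0,0,0]'

```text
time_s: 12.5
eef_pos: [0.5048, 0.0575, 0.1328]
eef_rot: [-0.0, 0.997, -0.078, 0.0]
wrist_force: [0.7, -0.2, -2.6]
opening: 0.681
grasp_force: 6.4
```

Run:
```python
from h import *
ims=[ctrl.camera("side")["pixels"][:,:,::-1].astype(int) for _ in range(4)]
s=np.mean(ims,0);cv2.imwrite("pics/s6.png",s)
o=ctrl.get_obs();print(o["time_s"],o["eef_pos"],o["wrist_force"],o["grasp_force"])
g=s.max(-1).round().astype(int);yl=(np.minimum(s[...,1],s[...,2])-s[...,0]).round().astype(int)
for r in range(152,171): print(r,g[r,332:358].tolist(),yl[r,335:347].tolist())
T=R.from_euler("z",-.154);p=o["eef_pos"];C=CAL["side"]["origin"]
pc=np.array([.5066,.0690]);d=C[:2]-pc;d/=np.linalg.norm(d)
print(proj("side",T.apply([[-.018,.018,0],[-.018,-.018,0]])+[*pc,p[2]-.0049]).round(2).tolist())
for z in(.104,.108,.112):print(proj("side",[[*(pc+.01*d),z-.0045]]).round(2))
```

```text
12.7 [0.50486043 0.05754768 0.13295524] [-0.32030702 -0.43657181 -2.07607511] 6.426574741490185
152 [81, 144, 144, 116, 42, 34, 40, 42, 44, 41, 39, 40, 41, 40, 42, 42, 42, 42, 34, 54, 123, 137, 133, 134, 136, 136] [-6, -2, -4, -2, -4, -5, -2, -3, -3, -4, -2, -5]
153 [78, 144, 145, 116, 31, 34, 41, 43, 43, 40, 40, 42, 40, 40, 42, 43, 42, 43, 33, 56, 128, 138, 134, 133, 135, 136] [-6, -2, -2, -2, -4, -4, -3, -3, -4, -4, -3, -6]
154 [90, 142, 146, 116, 52, 34, 39, 42, 44, 40, 40, 40, 40, 39, 41, 42, 41, 41, 32, 59, 144, 138, 133, 131, 131, 131] [-6, -3, -2, -2, -3, -4, -3, -2, -3, -2, -3, -4]
155 [136, 140, 146, 95, 32, 36, 40, 42, 44, 41, 40, 42, 40, 41, 42, 41, 38, 32, 30, 62, 142, 133, 130, 130, 130, 130] [-5, -3, -2, -3, -4, -2, -2, -3, -3, -2, -3, -5]
156 [132, 138, 136, 44, 50, 36, 40, 41, 40, 40, 40, 41, 38, 38, 38, 36, 39, 56, 54, 88, 135, 129, 126, 125, 124, 125] [-3, -4, -2, -3, -2, -2, -3, -3, -3, -2, -2, -4]
157 [129, 117, 79, 33, 40, 36, 40, 42, 38, 40, 39, 38, 36, 37, 50, 48, 82, 122, 113, 135, 128, 125, 124, 122, 120, 119] [-2, -4, -3, -3, -2, -4, -2, -3, -3, -4, -4, -4]

[... 1899 characters left out ...]
53, 145, 138, 132, 130, 128, 126, 125, 124, 124, 118, 127, 190] [-70, 2, -4, -6, -5, -5, -6, -7, -4, -6, -46, -16]
169 [120, 122, 134, 181, 105, 121, 128, 114, 112, 106, 143, 163, 184, 205, 210, 185, 141, 147, 137, 130, 131, 126, 124, 123, 117, 128] [-113, 4, -2, -6, -4, -6, -6, -6, -4, -15, -152, -143]
170 [124, 124, 123, 118, 101, 110, 126, 126, 128, 129, 138, 159, 162, 112, 114, 120, 140, 222, 187, 114, 130, 130, 128, 125, 120, 118] [-64, 3, -3, -6, -4, -4, -6, -7, -7, -22, -79, -72]
[[337.34, 161.35], [352.29, 156.09]]
[[340.79 164.77]]
[[340.84 163.62]]
[[340.88 162.47]][ WARN:0@1.665] global loadsave.cpp:1063 imwrite_ Unsupported depth image for selected encoder is fallbacked to CV_8U.
```

Sliding freely on the post, with only the leg's weight on the wrist. From the nose and band rows, the band top is at z ≈ 0.109. To pin down rim height against the hand, I'll touch the bore end gently on the nose (rim at 0.095) with the lever still open.

move_arm --plan '[0,0,-0.1,0,0,0,0,0,-0.2,0,0,0,0,0,-0.3,0,0,0,0,0,-0.4,0,0,0,0,0,-0.5,0,0,0,0,0,-0.58,0,0,0,0,0,-0.58,0,0,0]'

```text
time_s: 13.58
eef_pos: [0.5045, 0.0576, 0.1034]
eef_rot: [-0.0, 0.997, -0.078, -0.0]
wrist_force: [-0.4, 0.1, -1.8]
opening: 0.685
grasp_force: 6.4
```

move_arm --plan '[0,0,-0.02,0,0,0,0,0,-0.02,0,0,0]'

```text
time_s: 13.82
eef_pos: [0.5048, 0.0575, 0.1029]
eef_rot: [0.0, 0.997, -0.078, 0.0]
wrist_force: [-0.1, -0.3, -1.5]
opening: 0.685
grasp_force: 6.4
```

move_arm --plan '[0,0,-0.02,0,0,0,0,0,-0.02,0,0,0]'

```text
time_s: 14.08
eef_pos: [0.5047, 0.0576, 0.1018]
eef_rot: [-0.0, 0.997, -0.078, -0.0]
wrist_force: [0.1, 0.0, -2.6]
opening: 0.683
grasp_force: 6.4
```

move_arm --plan '[0,0,-0.02,0,0,0,0,0,-0.02,0,0,0]'

```text
time_s: 14.32
eef_pos: [0.5046, 0.0575, 0.1007]
eef_rot: [0.0, 0.997, -0.078, -0.0]
wrist_force: [1.9, -0.2, -2.1]
opening: 0.686
grasp_force: 6.4
```

move_arm --plan '[0,0,-0.02,0,0,0,0,0,-0.02,0,0,0]'

```text
time_s: 14.58
eef_pos: [0.5048, 0.0575, 0.0999]
eef_rot: [0.0, 0.997, -0.078, 0.0]
wrist_force: [0.1, -0.2, -1.3]
opening: 0.686
grasp_force: 6.5
```

move_arm --plan '[0,0,-0.02,0,0,0,0,0,-0.02,0,0,0]'

```text
time_s: 14.82
eef_pos: [0.5053, 0.0575, 0.0993]
eef_rot: [-0.0, 0.997, -0.078, 0.001]
wrist_force: [-1.3, -0.5, 3.1]
opening: 0.683
grasp_force: 6.7
```

Contact was at TCP ≈ 0.0997, so rim = TCP − 4.8 mm and there was no slip. Now I'll raise it to the mark, with the rim at about 0.1087 (TCP 0.1135).

move_arm --plan '[0,0,0.08,0,0,0,0,0,0.16,0,0,0,0,0,0.24,0,0,0,0,0,0.29,0,0,0,0,0,0.29,0,0,0,0,0,0.29,0,0,0]'

```text
time_s: 15.58
eef_pos: [0.5046, 0.0576, 0.1132]
eef_rot: [-0.0, 0.997, -0.078, -0.0]
wrist_force: [0.3, 0.0, -1.3]
opening: 0.686
grasp_force: 6.1
```

```bash
cat > edge.py <<'E'
from h import *
import sys
def look(f):
    s=np.mean([ctrl.camera("side")["pixels"][:,:,::-1].astype(int) for _ in range(3)],0);cv2.imwrite(f,s.astype(np.uint8))
    o=ctrl.get_obs();print(o["time_s"],o["eef_pos"].round(4),o["wrist_force"].round(1),o["grasp_force"],o["opening"]*85.4)
    g=s.max(-1);p=o["eef_pos"]
    for q in range(338,350,2):
        c=g[150:175,q]; k=int(np.argmax(c>85)); print(q,round(150+k-(c[k]-85)/(c[k]-c[k-1]),2),end="  ")
    yl=(np.minimum(s[...,1],s[...,2])-s[...,0]);print("\nyellow",int((yl[155:172,334:348]>40).sum()))
    r=(s[...,2]>1.5*s[...,1]+15);r[:,:345]=0;r[:110]=0;r[:,372:]=0;r[170:]=0;ys,xs=np.nonzero(r);print("red",len(xs),xs.min(),xs.max(),ys.min(),ys.max())
look(sys.argv[1])
E
python3 edge.py pics/s7.png
```

```text
15.725 [0.5046 0.0576 0.1132] [-0.3  0.6 -2.3] 6.133852670900524 58.83128366938899
338 142.47  340 148.51  342 145.67  344 151.26  346 163.72  348 162.73  
yellow 0
red 91 349 360 141 154
```

move_arm --plan '[0.002,0.01,0.008,0,0,0,0.003,0.02,0.014,0,0,0,0.003,0.02,0.014,0,0,0]' --grip 55

```text
time_s: 16.1
eef_pos: [0.5049, 0.0585, 0.114]
eef_rot: [0.0, 0.997, -0.077, -0.0]
wrist_force: [0.3, 0.1, -2.1]
opening: 0.644
grasp_force: 6.3
```

move_arm --plan '[0.004,0.025,0.01,0,0,0,0.007,0.047,0.019,0,0,0,0.007,0.047,0.019,0,0,0]' --grip 52

```text
time_s: 16.48
eef_pos: [0.5053, 0.0606, 0.115]
eef_rot: [0.0, 0.997, -0.077, 0.0]
wrist_force: [-0.6, -1.5, -2.0]
opening: 0.612
grasp_force: 11.8
```

move_arm --plan '[0.002,0.013,0.006,0,0,0,0.004,0.027,0.011,0,0,0,0.004,0.027,0.011,0,0,0]' --grip 49

```text
time_s: 16.85
eef_pos: [0.5055, 0.0618, 0.1155]
eef_rot: [0.0, 0.997, -0.078, 0.0]
wrist_force: [0.9, -3.3, -1.8]
opening: 0.58
grasp_force: 11.4
```

move_arm --plan '[0.002,0.015,0.005,0,0,0,0.004,0.029,0.01,0,0,0,0.004,0.029,0.01,0,0,0]' --grip 46

```text
time_s: 17.23
eef_pos: [0.5052, 0.0632, 0.1159]
eef_rot: [0.001, 0.997, -0.077, -0.0]
wrist_force: [-1.1, -5.5, -2.4]
opening: 0.541
grasp_force: 6.7
```

move_arm --plan '[0,0.003,0.004,0,0,0,0,0.006,0.008,0,0,0,0,0.006,0.008,0,0,0]' --grip 43.5

```text
time_s: 17.6
eef_pos: [0.5053, 0.0641, 0.1161]
eef_rot: [-0.0, 0.997, -0.077, -0.0]
wrist_force: [-1.4, -2.1, -4.5]
opening: 0.513
grasp_force: 16.2
```

move_arm --plan '[0,0.003,0,0,0,0,0,0.003,0,0,0,0,0,0.003,0,0,0,0]' --grip 41.5

```text
time_s: 17.98
eef_pos: [0.5055, 0.0646, 0.1164]
eef_rot: [-0.0, 0.997, -0.077, -0.0]
wrist_force: [-2.0, 3.8, -2.3]
opening: 0.493
grasp_force: 31.5
```

move_arm --plan '[0,0.005,0,0,0,0,0,0.005,0,0,0,0]' --grip 40.5

```text
time_s: 18.23
eef_pos: [0.5055, 0.0647, 0.1165]
eef_rot: [-0.0, 0.997, -0.078, -0.0]
wrist_force: [-3.4, 5.2, 1.0]
opening: 0.484
grasp_force: 51.0
```

```bash
sed -i 's/g\[150:175,q\]/g[158:175,q]/;s/round(150+k/round(158+k/' edge.py; python3 edge.py pics/s8.png
python3 - <<'E'
from h import *
for f in("s7","s8"):
    g=cv2.imread(f"pics/{f}.png").max(-1).astype(int)
    for q in(340,342,344,346,348): print(f,q,g[158:170,q].tolist())
a,b=cv2.imread("pics/s7.png"),cv2.imread("pics/s8.png")
quad("pics/c8.png",(a,320,115,6),(b,320,115,6),(a,325,140,10),(b,325,140,10))
E
```

```text
18.375 [0.5055 0.0647 0.1165] [-4.8  4.4  1. ] 51.05125308036804 41.60169123936968
338 165.8  340 165.17  342 165.07  344 163.62  346 163.1  348 162.24  
yellow 0
red 45 349 355 143 157
s7 340 [38, 37, 40, 40, 40, 39, 35, 44, 99, 133, 126, 111]
s7 342 [42, 40, 42, 40, 39, 37, 46, 87, 110, 122, 113, 144]
s7 344 [40, 40, 39, 39, 39, 36, 63, 119, 129, 164, 180, 184]
s7 346 [41, 40, 40, 41, 36, 48, 99, 131, 130, 131, 145, 209]
s7 348 [38, 40, 39, 35, 47, 99, 132, 125, 126, 129, 132, 141]
s8 340 [47, 46, 41, 42, 44, 41, 43, 76, 125, 131, 125, 112]
s8 342 [41, 44, 41, 41, 40, 36, 41, 83, 107, 130, 124, 143]
s8 344 [42, 41, 38, 38, 34, 48, 107, 151, 180, 159, 178, 184]
s8 346 [38, 39, 37, 34, 38, 79, 135, 127, 129, 131, 144, 209]
s8 348 [38, 38, 36, 34, 68, 137, 128, 124, 126, 128, 131, 141]
```

View pics/c8.png

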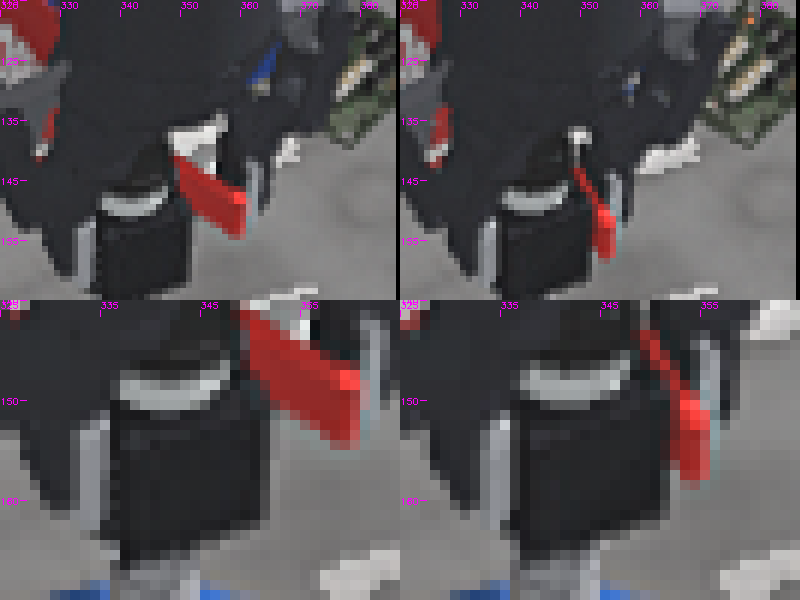

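The lever now lies flat against the clamp, 42 mm across at 51 N. The rim moved up only about 0.4 px (around 1 mm), to z ≈ 0.109, the band-top estimate. The leg is still gripped, so I'll hand in.

```bash
python3 -c "
from bench import ctrl
print(ctrl.hand_in())"
```

```text
the job is handed in; nothing more can be done
None
```

I handed the job in with the leg on the post, cam lever squeezed shut, and the leg still gripped; its rim is at about 109 mm, my estimate of the tape's top edge (±1–2 mm, since the clamp hid the band from the camera).

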